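# Find the concealed catch and spring the stock drawer

### The job

The dark wooden display riser has a concealed stock drawer in its front, held by a hidden catch: one of the five marble inlays in its top is a spring button, though all look alike. Feel along the inlays with the fingertips, press the one that gives until the drawer springs fully out, and let the inlay come up again. Do not touch the drawer itself, and neither lift nor shift the things standing about.

Things in the scene. Friction and masses are not known exactly. Their poses are not given: they have to be found in the camera images.
- riser: Display riser, a dark wooden box 100 mm deep (its x) x 270 mm wide (its y) x 60 mm high, fixed. Origin: centre of its underside; x points to its back, y to its left, z up. Its front (-x, toward the robot, turned up to 0.22 rad) is the concealed drawer, flush, without a handle. In its level top, flush with the wood, lie five white marble inlays, 49 mm square, in a row along y at 50 mm pitch.
- inlay1 (a point): Centre of the top face of the leftmost inlay place (as the robot sees it), at the height of the riser's top; fixed to the riser, axes as the riser's. It does not tell whether the catch is here.
- inlay2 (a point): Centre of the top face of the second from the left inlay place (as the robot sees it), at the height of the riser's top; fixed to the riser, axes as the riser's. It does not tell whether the catch is here.
- inlay3 (a point): Centre of the top face of the middle inlay place (as the robot sees it), at the height of the riser's top; fixed to the riser, axes as the riser's. It does not tell whether the catch is here.
- inlay4 (a point): Centre of the top face of the second from the right inlay place (as the robot sees it), at the height of the riser's top; fixed to the riser, axes as the riser's. It does not tell whether the catch is here.
- inlay5 (a point): Centre of the top face of the rightmost inlay place (as the robot sees it), at the height of the riser's top; fixed to the riser, axes as the riser's. It does not tell whether the catch is here.
- catch (a joint): How far the sprung inlay is pressed straight down, m: 0 flush, 0.007 fully in; it springs back to 0 when let go. One of the five inlays, a different one each time, is this catch; the other four are rigid and look the same. It starts to give at about 2 N and is fully in at about 5 N; the drawer is let go when it is about 4.5 mm down.
- stock_drawer (a joint): How far the concealed drawer stands out of the riser's front, m: 0 shut and latched, 0.035 fully out. A weak spring (1.5 N) drives it out by itself in under a second once the catch is pressed, and it then stays out.
- drawer_front (a point): Middle of the outer face of the drawer's front (249 mm wide, 40 mm high), 28 mm above the worktop; moves with the drawer to the riser's -x.
- spool_navy: Spool of navy thread, 48 mm across, 32 mm high, standing off the riser's right end. A bystander. Origin: centre of its underside.
- chalk: Blue tailor's chalk, 24 x 45 x 9 mm, off the riser's right end. A bystander. Origin: centre of its underside.
- stamp_a: Light wooden leather stamp, 28 mm across, 72 mm high, standing off the riser's left end. A bystander. Origin: centre of its underside.
- thread_block: Yellow beeswax block, 30 x 46 x 18 mm, off the riser's left end. A bystander. Origin: centre of its underside.
- spool_sage: Spool of sage green thread, 52 x 58 x 30 mm, on the right. A bystander. Origin: centre of its underside.

How it is judged:
On the way:
1. the sprung inlay is pressed down, more than 4 mm (value of joint catch above 0.004 m), for 0.05 s.
At the end, for the whole second after the job is handed in: The drawer stands out by more than 28 mm (of 35), at rest, and the sprung inlay is back up to within 2 mm of flush (value of joint stock_drawer above 0.028 m and velocity of joint stock_drawer below 0.01 m/s and value of joint catch below 0.002 m); the robot touches nothing.
It fails at once if the drawer itself is touched by the robot: pulled, prised or pushed (over 1.5 N) (contact force between any of the arm, the fingers and stock_drawer above 1.5 N).
It fails at once if a bystander is lifted, carried or shifted by more than 15 mm (distance of any of spool_navy, chalk, stamp_a, thread_block, spool_sage from where it was at the start of the episode above 0.015 m).
It also fails if it takes over 48 s, if anything falls off the work surface, if the arm or the gripper's body presses on something with over 40 N, if the wrist force passes 120 N, or if a joint passes its speed limit or range.

### The arm

A 6-joint arm with a two-finger parallel gripper is mounted at the origin on a cart in front of the work surface, level with it; the furniture and walls round the work are solid. World frame = base frame: x ahead of the robot, y to its left, z up, the work surface at z = 0. Lengths are in m, angles in rad, forces in N, time in s.
With the tool pointing down it reaches from about 0.225 to 0.875 m from the base axis. Payload 3.4 kg.
Tool frame: the origin (TCP) lies midway between the tips of the shut fingers; the grasp point (between the pads) lies 19 mm behind it (pinch_z is the distance from the TCP to the grasp point, in m); z points along the fingers, y is the line along which they close (so a half turn about z gives the same grasp; the last joint's range is limited). The gripper opens to 85 mm and grips with 20 to 120 N. Pads are 22 mm wide; open, the fingers measure 114 mm over their backs; the gripper's body (76 mm by 85 mm) begins 54 mm behind the grasp point. The pads swing forward as they close: fully open they stand 13 mm farther back than shut.
Start: joints at [1.158, 0.276, 1.505, -0, 1.361, -0.121], TCP at [0.165, 0.551, 0.231] pointing down, gripper open.
Joint ranges: [-2.89, 2.89], [-0.75, 2.08], [0.22, 2.7], [-1.18, 4.32], [0.11, 2.71], [-2.7, 2.7]. Speed limits (rad/s): [2.57, 2.57, 3.14, 3.14, 3.14, 3.14].

### API

Orientations are given as a unit quaternion [w, x, y, z].
In Python, from rig import get_state, get_image, sign_off, pinch_z gives the robot as it stands.
- The arm moves only by the tool send_rows, never from a script. Its argument "steps" is one flat list of numbers, 5 for each row, row after row: the gripper's target within -1 to 1 (fully open at 1, half-way at 0, shut at -1), then the shift along the tool's x, y, z in cm, then the turn about the tool's z in degrees. In form: [gripper, x, y, z, roll, gripper, x, y, z, roll, ...]. A call has 1 to 12 rows; each row shifts and turns the commanded pose from where the row before left it, along the tool's axes as they then stand; what a row does not reach is not made up. A row lasts 1/10 s, in which the tool goes at most 50 mm and 8.59 degrees, less where a joint would pass 70% of its speed; a pose out of reach is approached as far as the arm can. A call is refused whole if a number of a shift passes 5 or a number of a turn 8.59, either way. A call with a gripper value outside its range is refused whole. The fingers move at their own pace and stop on an object; "newtons" is the grip in N (left out, the last holds). Time passes only in rows, so rows that do not move let the fingers close. It gives the time, the measured TCP pose, the force, the opening and the grip force at its end, in the units of the state.
- get_state(): the state, without advancing time (a new reading comes with each control period).
- get_image(name): name is "scene" or "top" or "wrist"; returns a dict with "color" (480x640x3 uint8, red, green, blue), "mtx" (3x3 intrinsics, pixels), "T" (4x4, takes a point from camera to world coordinates); the wrist camera has in their place "mount" (4x4, takes a point from camera to tool coordinates, whose origin is the TCP and whose axes are the flange's). Camera axes: x right, y down, z forward; pixel columns grow to the right and rows downward; lengths in m; the calibration is good to about 2 mm. A picture is of the moment at which its call begins: read the wrist's pose just before it. There is no depth.
- sign_off(): hands the job in; it is judged then, once.
The state is a dict: "clock": time; "qpos": joint angles; "qd": joint speeds; "effort": joint torques, N m; "position": TCP position; "ee_rot": TCP orientation; "contact_force": force on the tool from outside, world axes, zero at the start; "moment": the same for the moment, N m; "width": finger opening in m; "gripper_force": force on a finger pad.
Only numpy, scipy, OpenCV 4.12 (cv2) and the standard library are available. Lean on these libraries where they do the work, as an engineer would, in place of code of your own. Each camera call takes 0.05 s, during which the arm holds its last target. There are 200 camera calls.

## Working session

There is one attempt and no reset: what is moved stays moved. The work goes in short steps, Python scripts to look and compute and a tool call to move; the robot and the scene stay as the last step left them, time stands still between calls to the robot, and variables do not carry over. Pictures are saved under pics/ and viewed, at most 10 in all, crops included, and the job is handed in when it is done.

Besides the shell and the picture viewer there is one more tool, called as name(argument=value, ...) on one line, values as JSON. send_rows: Moves the arm, as the interface text tells. Its arguments: {"type":"object","properties":{"steps":{"type":"array"},"newtons":{"type":"number"}},"required":["steps"]}

```bash
mkdir -p pics
python3 - <<'E'
from rig import *
import cv2,numpy as np
s=get_state();print(s)
ims=[]
for n in("scene","top"):
    im=get_image(n);np.savez(f"pics/{n}.npz",**{k:im[k] for k in("color","mtx","T")});cv2.imwrite(f"pics/{n}0.png",im["color"][:,:,::-1]);print(n,im["mtx"],im["T"])
E
```

```text
{'clock': 0.0, 'qpos': array([ 1.15799024e+00,  2.76579494e-01,  1.50617388e+00, -2.12324089e-05,
        1.36070735e+00, -1.20961140e-01]), 'qd': array([ 0.00047804, -0.00142277,  0.00035929, -0.00024742, -0.00167499,
       -0.00145112]), 'effort': array([-1.29463187e-03, -4.16777802e+01, -2.45806217e+01, -4.19556000e-04,
        1.12264819e-02, -5.56352660e-06]), 'position': array([0.16520579, 0.55017701, 0.23043233]), 'ee_rot': array([-2.36317326e-04,  1.45402897e-01,  9.89372086e-01, -9.03707627e-04]), 'contact_force': array([-0.8123546 ,  1.12325879,  1.15948252]), 'moment': array([-0.0377669 ,  0.04988914, -0.00488954]), 'gripper_force': 0.0, 'width': 0.08527350688552472}
scene [[475.10926552   0.         317.09602719]
 [  0.         475.10926552 238.50790013]
 [  0.           0.           1.        ]] [[-0.90330261 -0.29555691  0.31095098  0.17031499]
 [-0.42885982  0.64089707 -0.63665548  0.75442942]
 [-0.01111965 -0.70844694 -0.70567648  0.84978425]
 [ 0.          0.          0.          1.        ]]
top [[434.2315284    0.         315.4531967 ]
 [  0.         434.2315284  233.29285498]
 [  0.           0.           1.        ]] [[ 0.01920039 -0.98218706  0.18692224  0.34004504]
 [-0.99965649 -0.02219472 -0.01393934  0.06365043]
 [ 0.01783972 -0.18659039 -0.98227581  0.9135734 ]
 [ 0.          0.          0.          1.        ]]
```

View pics/scene0.png

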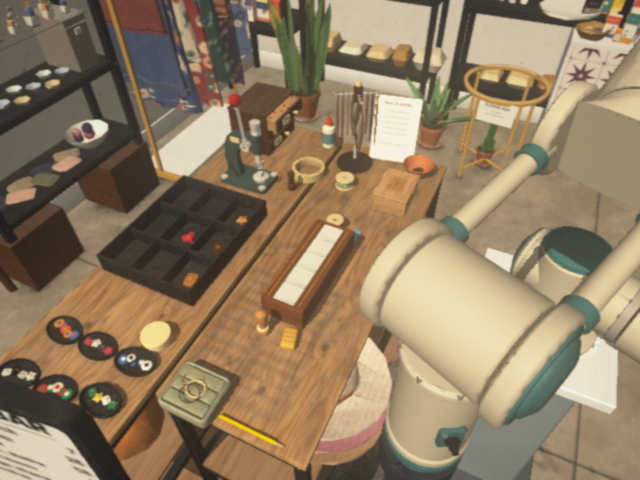

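View pics/top0.png

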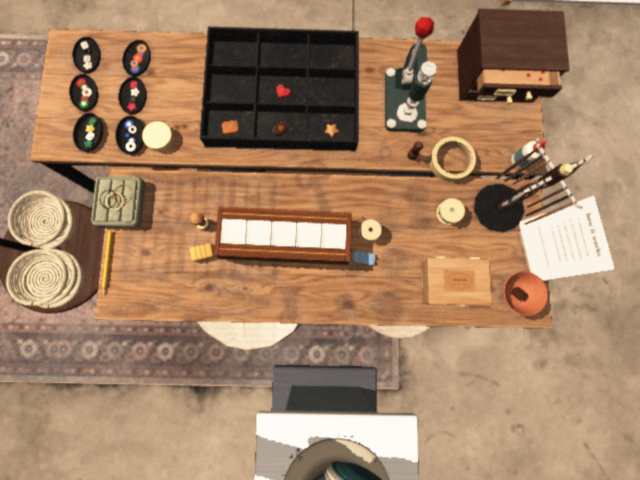

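The top view shows the riser at about (217–352, 208–262), with the white inlays in a row from (221,232) to (347,236). The scene view shows the same riser at about (265–355, 220–325), unobstructed. Next I segment the white strip in both views.

```bash
cat > h.py <<'E'
import cv2,numpy as np
def ray(im,p):
    d=im["T"][:3,:3]@np.linalg.solve(im["mtx"],[p[0],p[1],1.]);return im["T"][:3,3],d/np.linalg.norm(d)
def plane(im,p,z):
    o,d=ray(im,p);return o+d*(z-o[2])/d[2]
def tri(a,p,b,q):
    o1,d1=ray(a,p);o2,d2=ray(b,q)
    t=np.linalg.lstsq(np.c_[d1,-d2],o2-o1,rcond=None)[0];x=o1+t[0]*d1;y=o2+t[1]*d2
    return (x+y)/2,np.linalg.norm(x-y)
def strip(im,box):
    x0,y0,x1,y1=box;h=cv2.cvtColor(im["color"],cv2.COLOR_RGB2HSV)
    m=((h[...,1]<70)&(h[...,2]>150)).astype(np.uint8)
    k=np.zeros_like(m);k[y0:y1,x0:x1]=m[y0:y1,x0:x1]
    k=cv2.morphologyEx(k,cv2.MORPH_CLOSE,np.ones((5,5)))
    c=max(cv2.findContours(k,cv2.RETR_EXTERNAL,cv2.CHAIN_APPROX_NONE)[0],key=cv2.contourArea)
    return c
E
python3 - <<'E'
from h import *
S=dict(np.load("pics/scene.npz"));T=dict(np.load("pics/top.npz"))
cs=strip(S,(255,210,350,320));ct=strip(T,(205,200,360,270))
P=[]
for n,im,c in(("s",S,cs),("t",T,ct)):
    q=cv2.approxPolyDP(c,6,True)[:,0];print(n,cv2.contourArea(c),q.tolist())
    for z in(.06,):
        w=np.array([plane(im,p[0],z)[:2] for p in c],np.float32)
        print(z,cv2.minAreaRect(w*1000))
    M=cv2.moments(c);P.append((M["m10"]/M["m00"],M["m01"]/M["m00"]))
print(P,tri(S,P[0],T,P[1]))
E
```

```text
s 1709.0 [[341, 230], [323, 226], [275, 298], [294, 303]]
0.06 ((501.767578125, 114.54318237304688), (248.56068420410156, 49.18855667114258), 88.71965026855469)
t 2912.0 [[221, 223], [221, 242], [345, 245], [345, 224]]
0.06 ((501.3661804199219, 116.11241912841797), (250.6787872314453, 49.81062698364258), 88.56700897216797)
[(307.5252584357324, 264.9572849619661), (283.1917925824176, 233.19162087912088)] (array([0.50497879, 0.11714695, 0.04857773]), np.float64(0.0032466708908120354))
```

send_rows(steps=[-1,0,0,0,-7.6,-1,0,0,0,-7.6,-1,-2.9,-2.7,0,0,-1,-2.9,-2.7,0,0,-1,-2.9,-2.7,0,0,-1,-2.9,-2.7,0,0,-1,-2.9,-2.7,0,0,-1,-2.9,-2.7,0,0,-1,-2.9,-2.7,0,0,-1,-2.9,-2.7,0,0,-1,-2.9,-2.7,0,0,-1,-2.9,-2.7,0,0], newtons=30)

```text
clock: 1.3
position: [0.4489, 0.2717, 0.231]
ee_rot: [-0.0, 0.013, 1.0, -0.0]
contact_force: [0.4, 0.3, 0.5]
width: 0.0003
gripper_force: 0.0
```

send_rows(steps=[-1,-2.9,-2.8,0,0,-1,-2.8,-2.8,0,0,-1,0,0,3,0,-1,0,0,3,0,-1,0,0,3,0,-1,0,0,3,0,-1,0,0,2,0,-1,0,0,0,0,-1,0,0,0,0])

```text
clock: 2.2
position: [0.5037, 0.2157, 0.0913]
ee_rot: [-0.0, 0.013, 1.0, -0.0]
contact_force: [-0.3, -0.2, 1.1]
width: -0.0005
gripper_force: 0.0
```

Run:
```python
from rig import *
import cv2
s=get_state();print(s["position"],s["ee_rot"],s["contact_force"],s["clock"])
cv2.imwrite("pics/w1.png",get_image("wrist")["color"][:,:,::-1])
```

```text
[0.5036932  0.21566075 0.09130542] [-2.96268132e-04  1.32487185e-02  9.99912187e-01 -5.34990965e-05] [-0.25294869 -0.21014114  1.08477505] 2.2
```

View pics/w1.png

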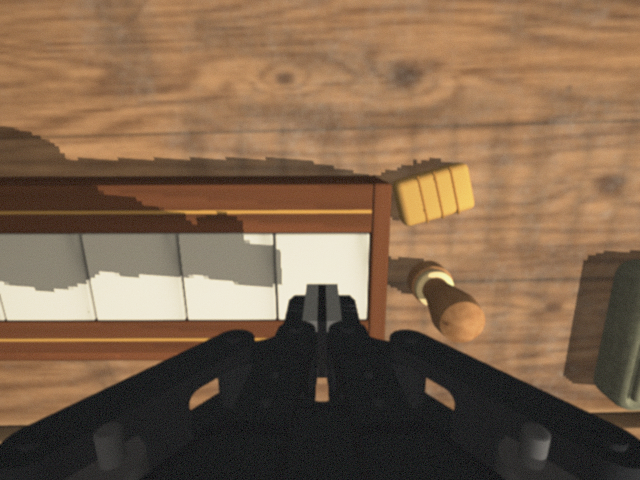

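The wrist view shows the shut tips at (322,290), over the leftmost inlay (278–368, 235–320). The stamp at (450,300) is clear of them. Now I feel downward.

send_rows(steps=[-1,0,0,1.2,0,-1,0,0,1.2,0,-1,0,0,0.2,0,-1,0,0,0.1,0,-1,0,0,0.1,0,-1,0,0,0.1,0,-1,0,0,0.1,0,-1,0,0,0,0])

```text
clock: 3.05
position: [0.5037, 0.2156, 0.0614]
ee_rot: [0.0, 0.013, 1.0, 0.0]
contact_force: [-0.4, -0.3, -0.2]
width: -0.0
gripper_force: 0.0
```

send_rows(steps=[-1,0,0,0.1,0,-1,0,0,0.1,0,-1,0,0,0.1,0,-1,0,0,0,0])

```text
clock: 3.45
position: [0.5039, 0.2157, 0.06]
ee_rot: [0.001, 0.013, 1.0, 0.0]
contact_force: [-3.5, -1.1, 11.0]
width: -0.0
gripper_force: 5.5
```

Rigid: 11 N at z = 60 mm, so the top is at 60 mm, which agrees with the text. On to inlay 2.

send_rows(steps=[-1,0,0,-1,0,-1,0,-2.5,0,0,-1,0,-2.5,0,0,-1,0,0,0,0,-1,0,0,0.7,0,-1,0,0,0.1,0,-1,0,0,0.1,0,-1,0,0,0.1,0,-1,0,0,0,0])

```text
clock: 4.35
position: [0.5024, 0.166, 0.06]
ee_rot: [0.0, 0.012, 1.0, -0.0]
contact_force: [-3.8, -2.7, 15.1]
width: -0.0002
gripper_force: 7.4
```

Inlay 2 is also rigid. On to inlay 3.

send_rows(steps=[-1,0,0,-1,0,-1,0,-2.5,0,0,-1,0,-2.5,0,0,-1,0,0,0,0,-1,0,0,0.7,0,-1,0,0,0.1,0,-1,0,0,0.1,0,-1,0,0,0.1,0,-1,0,0,0,0])

```text
clock: 5.25
position: [0.5012, 0.1165, 0.06]
ee_rot: [0.0, 0.012, 1.0, -0.0]
contact_force: [-3.3, -2.9, 16.8]
width: 0.0
gripper_force: 8.0
```

send_rows(steps=[-1,0,0,-1,0,-1,0,-2.5,0,0,-1,0,-2.5,0,0,-1,0,0,0,0,-1,0,0,0.7,0,-1,0,0,0.1,0,-1,0,0,0.1,0,-1,0,0,0.1,0,-1,0,0,0,0])

```text
clock: 6.15
position: [0.4996, 0.0665, 0.0582]
ee_rot: [-0.0, 0.013, 1.0, 0.0]
contact_force: [0.3, 0.7, 2.5]
width: -0.0002
gripper_force: 0.7
```

Inlay 4 gives: z = 58.2 mm at only 2.5 N. Pressing it about 6 mm in, holding, then rising.

send_rows(steps=[-1,0,0,0.2,0,-1,0,0,0.2,0,-1,0,0,0.1,0,-1,0,0,0,0,-1,0,0,0,0])

```text
clock: 6.65
position: [0.4998, 0.0659, 0.0534]
ee_rot: [0.0, 0.013, 1.0, 0.0]
contact_force: [-0.1, 3.3, 4.2]
width: -0.0001
gripper_force: 2.1
```

send_rows(steps=[-1,0,0,-1,0,-1,0,0,-2,0,-1,0,0,-3,0,-1,0,0,-3,0,-1,0,0,-3,0,-1,0,0,0,0,-1,0,0,0,0,-1,0,0,0,0,-1,0,0,0,0,-1,0,0,0,0,-1,0,0,0,0])

```text
clock: 7.75
position: [0.4993, 0.0657, 0.1726]
ee_rot: [-0.001, 0.013, 1.0, -0.0]
contact_force: [-0.5, -0.7, 0.9]
width: 0.0002
gripper_force: 0.0
```

Run:
```python
from rig import *
import cv2
s=get_state();print(s["position"],s["contact_force"],s["clock"])
cv2.imwrite("pics/w2.png",get_image("wrist")["color"][:,:,::-1])
```

```text
[0.49933121 0.06567049 0.1725558 ] [-0.54606469 -0.73018686  0.91390566] 7.75
```

View pics/w2.png

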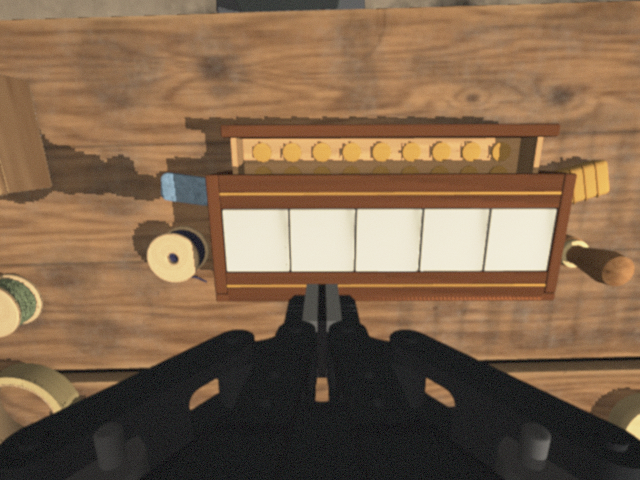

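The drawer stands out, with its front at row about 130 against the riser's front edge at 175, which is roughly 35 mm. All five inlays (222–556, 208–272) look flush, the bystanders stand where they were, and the gripper is clear. I'm handing in.

```bash
python3 -c "
from rig import *
print(sign_off())"
```

```text
the job is handed in; nothing more can be done
None
```

The catch was inlay 4, second from the right: I pressed it about 6.5 mm in, the drawer sprang out roughly 35 mm as seen in the wrist picture, the inlay looks flush again, and I handed the job in at about 7.8 s with the arm clear; sign-off returned no verdict.

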